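Fetch two control units from behind the stock and pile them on the sprung lift

TASK

The spray can and the yellow carton stand in the way of the two control units in the in-tray: first stand both of them upright on the black rubber mat. Then lay the green-lidded unit flat on the deck of the spring-loaded stacking lift, between its orange end guides and lengthwise along the deck, and the blue-lidded unit squarely on top of it, so that the deck sinks under both. Only then put the can back in the middle of the round red pad and the carton back in the middle of the square yellow pad, upright; do not drop or knock over any of the four, and leave the multimeter where it lies.

Things in the scene. Friction and masses are not known exactly. Their poses are not given: they have to be found in the camera images.
- can: spray can, white, broad red band and red cap: 54 mm diameter, straight wall up to 116 mm, shoulder to 124, 36 mm wide cap to 142 mm; 0.3 kg. Origin: centre of its underside; z up its axis. Starts on the round red pad, about 10 mm in front (robot side) of a unit: no finger fits between, so grip its wall about 100 mm up with the fingers closing along the row of pads
- carton: yellow carton with blue band, 56 x 56 mm, 110 mm tall, 0.25 kg. Origin: centre of its underside; x, y square to its sides, z up. Starts on the square yellow pad, about 10 mm in front (robot side) of the other unit, its y along the row of pads: grip near the top across its y sides
- unit_green: green-lidded control unit, flat aluminium case 92 mm long (its x; black connector at +x end), 50 wide (y), 30 high, 0.25 kg. Origin: centre of underside. Lies in a steel in-tray (floor 3 mm thick, walls 22 mm high), length along the pad row, left or right, 40 mm free behind it to the rear wall. Grip across its width, one finger in front and one behind, once can or carton in front is gone
- unit_blue: control unit with blue lid, otherwise the same as the green one; lies beside it in the in-tray, centres about 140 mm apart (a small black relay, 16 mm high, lies between them and may stay)
- pad_red: fixed round red pad, 74 mm in diameter, 3 mm thick, home of the can. Origin: centre of its underside (its top is 3 mm higher). Its y axis lies along the row of the two pads, 140 mm apart; which is left differs. A brass terminal 22 mm high stands between the pads
- pad_yellow: fixed square yellow pad, 74 x 74 mm, 3 mm thick, home of the carton. Origin: centre of its underside (its top is 3 mm higher). Its y axis lies along the row of the two pads
- mat: fixed black rubber mat, 220 mm (its x) by 130 mm (its y), 3 mm thick, to the left or right of the in-tray: the side area, with room for the can and the carton one behind the other along its x. Origin: centre of its underside
- deck_top (a point): top centre of the lift's deck, an aluminium plate 116 (x) by 44 mm (y), 75 mm above the table when empty; moves with it. Orange end guides at 65 mm either side along x, 86 mm high. A unit lies with its length along x, either way round; it overhangs the plate by 3 mm at both y sides, where fingers pass. Grey base 150 x 80 x 22 mm. The lift stands at the side of the in-tray opposite the mat
- lift (a joint): how far the deck has sunk (m): 0 empty, up to 0.036. A soft damped spring (160 N/m, lightly preloaded) carries it: it sinks about 13 mm under one unit's weight and about 28 mm under two, and stays there
- meter: orange multimeter with black face lying flat between the robot and the pads, 75 x 150 x 36 mm; a bystander to leave alone. Origin: centre of its underside
There are look-alikes about, which are no part of the job. What is shaped like the unit_blue but brown or pink is not meant.

How it is judged (in metres and radians):
On the way, in this order (a step that is already met when the one before it is completed fails the run):
1. can and carton both stand upright on the mat, let go (x of can in the frame of mat between -0.09 and 0.09 m and y of can in the frame of mat between -0.045 and 0.045 m and z of can in the frame of mat between -0.004 and 0.01 m and angle between each of can, carton's own z axis and vertical below 0.1 rad and x of carton in the frame of mat between -0.09 and 0.09 m and y of carton in the frame of mat between -0.045 and 0.045 m and z of carton in the frame of mat between -0.004 and 0.01 m and contact force between each of can, carton and the fingers below 0.05 N), for 0.2 s.
2. the green unit lies on the deck, let go, while can and carton stand on the mat (horizontal distance between unit_green and deck_top below 0.012 m and angle between the x axis of unit_green and the x axis of deck_top, either way round below 0.2 rad and angle between each of unit_green, can, carton's own z axis and vertical below 0.1 rad and z of unit_green in the frame of deck_top between -0.004 and 0.004 m and linear speed of unit_green below 0.03 m/s and angular speed of unit_green below 0.3 rad/s and x of can in the frame of mat between -0.09 and 0.09 m and y of can in the frame of mat between -0.045 and 0.045 m and z of can in the frame of mat between -0.004 and 0.01 m and x of carton in the frame of mat between -0.09 and 0.09 m and y of carton in the frame of mat between -0.045 and 0.045 m and z of carton in the frame of mat between -0.004 and 0.01 m and contact force between unit_green and the fingers below 0.05 N), for 0.2 s.
3. the blue unit lies on the green one on the sunken deck, let go, while can and carton stand on the mat (horizontal distance between unit_green and deck_top below 0.012 m and angle between the x axis of unit_green and the x axis of deck_top, either way round below 0.2 rad and angle between each of unit_green, unit_blue, can, carton's own z axis and vertical below 0.1 rad and z of unit_green in the frame of deck_top between -0.004 and 0.004 m and linear speed of each of unit_green, unit_blue below 0.03 m/s and angular speed of each of unit_green, unit_blue below 0.3 rad/s and horizontal distance between unit_blue and unit_green below 0.012 m and angle between the x axis of unit_blue and the x axis of unit_green, either way round below 0.2 rad and z of unit_blue in the frame of unit_green between 0.026 and 0.034 m and x of can in the frame of mat between -0.09 and 0.09 m and y of can in the frame of mat between -0.045 and 0.045 m and z of can in the frame of mat between -0.004 and 0.01 m and x of carton in the frame of mat between -0.09 and 0.09 m and y of carton in the frame of mat between -0.045 and 0.045 m and z of carton in the frame of mat between -0.004 and 0.01 m and contact force between unit_blue and the fingers below 0.05 N and value of joint lift above 0.018 m), for 0.2 s.
At the end, for the whole second after the job is handed in: Green unit flat on the deck, blue unit flat on it, each centred within 12 mm and lengthwise within 0.2 rad; deck sunk more than 18 mm; can upright within 12 mm of the red pad's centre, carton within 12 mm of the yellow pad's; all at rest (horizontal distance between unit_green and deck_top below 0.012 m and angle between the x axis of unit_green and the x axis of deck_top, either way round below 0.2 rad and angle between each of unit_green, unit_blue, can, carton's own z axis and vertical below 0.1 rad and z of unit_green in the frame of deck_top between -0.004 and 0.004 m and linear speed of each of unit_green, unit_blue, can, carton below 0.03 m/s and angular speed of each of unit_green, unit_blue, can, carton below 0.3 rad/s and horizontal distance between unit_blue and unit_green below 0.012 m and angle between the x axis of unit_blue and the x axis of unit_green, either way round below 0.2 rad and z of unit_blue in the frame of unit_green between 0.026 and 0.034 m and value of joint lift above 0.018 m and horizontal distance between can and pad_red below 0.012 m and z of can in the frame of pad_red between -0.004 and 0.008 m and horizontal distance between carton and pad_yellow below 0.012 m and z of carton in the frame of pad_yellow between -0.004 and 0.008 m); the robot touches nothing.
It fails at once if a can, carton or unit is dropped (falls faster than 0.6 m/s out of the gripper) ((linear speed of can above 0.6 m/s and contact force between can and the fingers below 0.05 N) or (linear speed of carton above 0.6 m/s and contact force between carton and the fingers below 0.05 N) or (linear speed of unit_green above 0.6 m/s and contact force between unit_green and the fingers below 0.05 N) or (linear speed of unit_blue above 0.6 m/s and contact force between unit_blue and the fingers below 0.05 N)).
It fails at once if the can, the carton or a unit is knocked over (angle between any of can, carton, unit_green, unit_blue's own z axis and vertical above 0.7 rad).
It fails at once if the multimeter is moved by more than 30 mm (distance of meter from where it was at the start of the episode above 0.03 m).
It also fails if it takes over 144 s, if anything falls off the work surface, if the arm or the gripper's body presses on something with over 40 N, if the wrist force passes 120 N, or if a joint passes its speed limit or range.

ROBOT

A 6-joint arm with a two-finger parallel gripper is mounted at the origin on the work surface. World frame = base frame: x ahead of the robot, y to its left, z up, the work surface at z = 0. Lengths are in mm, angles in rad, forces in N, time in s.
With the tool pointing down it reaches from about 275 to 850 mm from the base axis. Payload 5.2 kg.
Tool frame: the origin (TCP) lies at the very end of the fingers, on their centre line; the grasp point (between the pads) lies 19 mm behind it; z points along the fingers, y is the line along which they close (so a half turn about z gives the same grasp; the last joint's range is limited). The gripper opens to 85 mm and grips with 20 to 120 N. Pads are 22 mm wide; open, the fingers measure 114 mm over their backs; the gripper's body (76 mm by 85 mm) begins 54 mm behind the grasp point. The pads swing forward as they close: fully open they stand 13 mm farther back than shut.
Start: joints at [1.119, 0.259, 1.535, -0, 1.348, -0.203], TCP at [135.41, 533.075, 231.31] pointing down, gripper open.
Joint ranges: [-3.14, 3.14], [-0.91, 2.08], [0.19, 2.58], [-1.22, 4.36], [0.22, 2.71], [-3.12, 3.12]. Speed limits (rad/s): [2.57, 2.57, 3.14, 3.14, 3.14, 3.14].

INTERFACE

Orientations are given as a unit quaternion [w, x, y, z].
In Python, from rig import get_obs, imaging, sign_off gives the robot as it stands.
- The arm moves only by the tool drive_tool, never from a script. Its argument "motion" is a list that holds one entry, the list of rows, each a list of 7 numbers: the closure, from 0 (fully open) to 1 (shut), then the shift along the world's x, y, z in mm, then the turn, a rotation vector about the world's x, y, z in degrees. A call has exactly 10 rows; each row is the pose to reach, as a shift and turn from the pose commanded when the call began; what a row does not reach only later rows make up. A row lasts 1/8 s, in which the tool goes at most 62.5 mm and 10.7 degrees, less where a joint would pass 70% of its speed; a pose out of reach is approached as far as the arm can. A call with a gripper value outside its range is refused whole. The fingers move at their own pace and stop on an object; "squeeze" is the grip in N (left out, the last holds). Time passes only in rows, so rows that repeat a pose let the fingers close, or fill a call up. It gives the time, the measured TCP pose, the force, the opening and the grip force at its end, in the units of the state.
- get_obs(): the state, without advancing time (a new reading comes with each control period).
- imaging.snapshot(name): name is "scene" or "top" or "wrist"; returns a dict with "pixels" (420x560x3 uint8, blue, green, red), "camera_matrix" (3x3 intrinsics, pixels), "rvec" (rotation vector, rad) and "tvec" (3), from world to camera coordinates, as OpenCV has them. Camera axes: x right, y down, z forward; pixel columns grow to the right and rows downward; lengths in mm; the calibration is good to about 2 mm. A picture is of the moment at which its call begins. There is no depth.
- sign_off(): hands the job in; it is judged then, once.
The state is a dict: "time": time; "q": joint angles; "qvel": joint speeds; "tau": joint torques, N m; "position": TCP position; "ee_rot": TCP orientation; "force": force on the tool from outside, world axes, zero at the start; "torque": the same for the moment, N m; "finger_gap": finger opening in mm; "grasp_force": force on a finger pad.
Only numpy, scipy, OpenCV 4.12 (cv2) and the standard library are available. Lean on these libraries where they do the work, as an engineer would, in place of code of your own. Each camera call takes 0.05 s, during which the arm holds its last target. There are 200 camera calls.

## Working session

There is one attempt and no reset: what is moved stays moved. The work goes in short steps, Python scripts to look and compute and a tool call to move; the robot and the scene stay as the last step left them, time stands still between calls to the robot, and variables do not carry over. Pictures are saved under pics/ and viewed, at most 14 in all, crops included, and the job is handed in when it is done.

Besides the shell and the picture viewer there is one more tool, called after "Request:" as a command line: name --argument value ..., lists and objects as JSON in quotes. drive_tool: Moves the arm, as the interface text tells. Its arguments: {"type":"object","properties":{"motion":{"type":"array","items":{"type":"array","items":{"type":"array","items":{"type":"number"}}}},"squeeze":{"type":"number"}},"required":["motion"]}

```bash
mkdir -p pics
cat > h.py <<'E'
import numpy as np, cv2
from rig import get_obs, imaging, sign_off
def snap(n,f):
    s=imaging.snapshot(n); cv2.imwrite(f'pics/{f}.png',s['pixels']); np.savez(f'pics/{f}.npz',K=s['camera_matrix'],r=s['rvec'],t=s['tvec'],p=s['pixels']); return s
def back(f,uv,z):
    d=np.load(f'pics/{f}.npz'); R=cv2.Rodrigues(d['r'])[0]; c=-R.T@d['t'].ravel()
    o=[]
    for u,v in uv:
        k=R.T@np.linalg.inv(d['K'])@[u,v,1.]; o.append(c+k*(z-c[2])/k[2])
    return np.array(o)
def proj(f,P):
    d=np.load(f'pics/{f}.npz'); return cv2.projectPoints(np.array(P,float).reshape(-1,1,3),d['r'],d['t'],d['K'],None)[0].reshape(-1,2)
def crop(f,x,y,w,h,k,o):
    p=np.load(f'pics/{f}.npz')['p'][y:y+h,x:x+w]; cv2.imwrite(f'pics/{o}.png',cv2.resize(p,None,fx=k,fy=k,interpolation=cv2.INTER_CUBIC))
E
python3 - <<'E'
from h import *
np.set_printoptions(precision=3,suppress=True)
a=snap('top','top0')['pixels'];b=snap('scene','scene0')['pixels']
for f in('top0','scene0'):
    d=np.load(f'pics/{f}.npz');R=cv2.Rodrigues(d['r'])[0];print(-R.T@d['t'].ravel(),R[2],d['K'][0,0])
o=get_obs();print(o['position'],o['ee_rot'],o['time'],o['finger_gap'])
E
```

```text
[319.94   16.21  965.552] [ 0.243 -0.009 -0.97 ] 440.80845192337665
[1102.181 -289.354  658.6  ] [-0.643  0.348 -0.683] 405.6588705919175
[135.197 532.646 230.572] [-0.     0.124  0.992 -0.001] 0.1 85.56000621837966
```

View pics/top0.png

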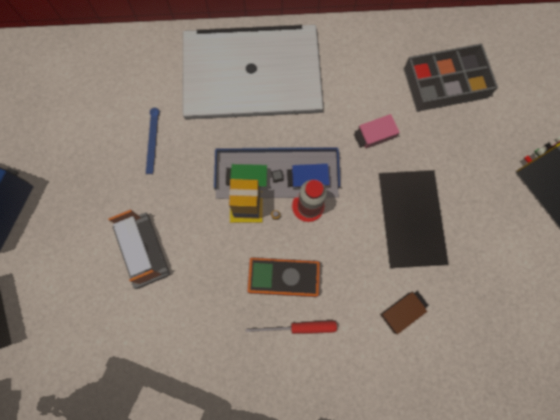

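View pics/scene0.png

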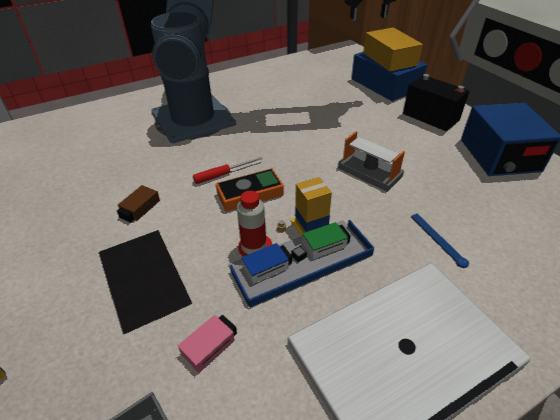

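The top view has +x up and +y left. The can (red/white) is at (312,198), the carton at (245,200), the green unit at (250,176), the blue unit at (311,177), the mat at (413,218), the lift at (137,248) and the meter at (285,277). The look-alikes are the pink unit at (378,131) and the brown unit at (405,312); neither is meant. Next I'll check in close crops.

Run:
```python
from h import *
crop('top0',205,140,145,105,5,'c1')
a=np.load('pics/top0.npz')['p']
A=cv2.resize(a[200:295,100:180],None,fx=5,fy=5,interpolation=2);B=cv2.resize(a[160:275,370:455],None,fx=4,fy=4,interpolation=2)
o=np.zeros((475,750,3),np.uint8);o[:475,:400]=A;o[:460,405:745]=B;cv2.imwrite('pics/c2.png',o)
```

```text
(no output)
```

View pics/c1.png

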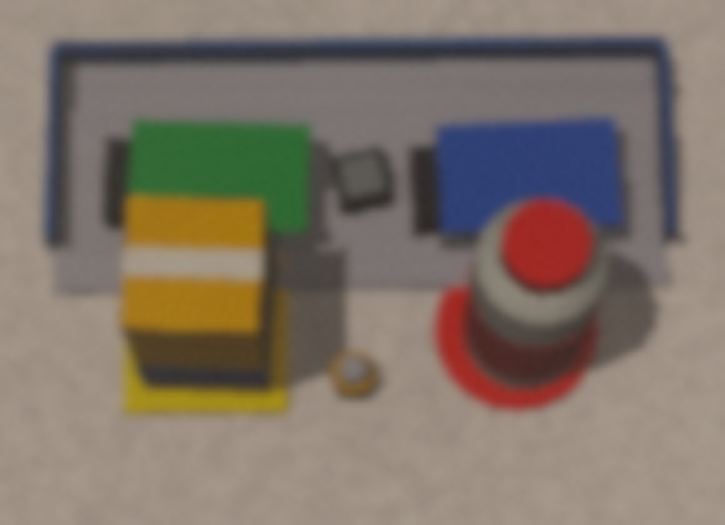

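View pics/c2.png

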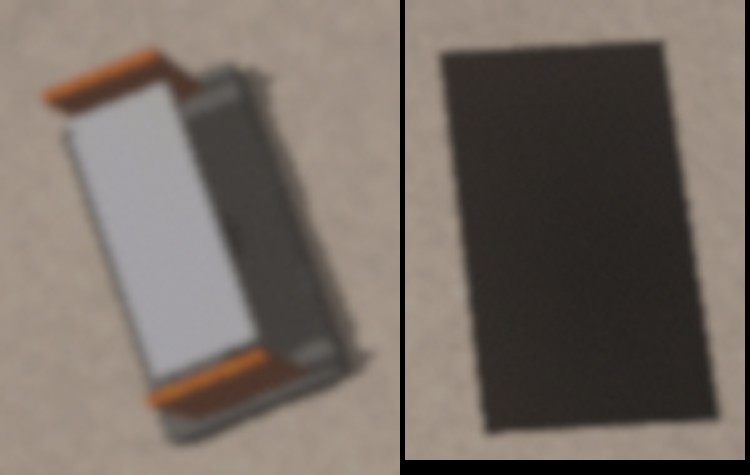

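Run:
```python
from h import *
np.set_printoptions(precision=1,suppress=True)
def m(pts,z,ox=205,oy=140,k=5,sx=0): return back('top0',[((x-sx+.5)/k-.5+ox,(y+.5)/k-.5+oy) for x,y in pts],z)[:,:2]
def show(n,P):
    e=np.roll(P,-1,0)-P; print(n,'mean',P.mean(0),'edges',np.linalg.norm(e,axis=1),'ang',np.degrees(np.arctan2(e[:,1],e[:,0]))); print(P.tolist() if 0 else P.round(1).ravel())
show('carton',m([(125,196),(266,198),(264,332),(122,330)],113))
c=m([(548,244),(503,244),(593,244),(548,199),(548,289)],145);print('cap',c)
show('py',m([(124,412),(288,411),(288,290)],3))
P=m([(436,330),(455,293),(455,378),(485,400),(520,409),(560,399),(590,370)],3)
A=np.c_[2*P,np.ones(len(P))];s=np.linalg.lstsq(A,(P**2).sum(1),rcond=None)[0];print('red',s[:2],np.sqrt(s[2]+s[:2]@s[:2]))
show('greenlid',m([(135,121),(312,126),(312,234)],33))
show('bluelid',m([(438,126),(617,119),(626,228)],33))
print('conn',m([(106,180),(412,190),(325,180),(635,170)],20))
show('tray',m([(52,42),(668,40)],25));show('trayfront',m([(55,292),(668,285)],3))
show('deck',m([(68,128),(168,82),(258,340),(155,378)],75,100,200))
show('guides',m([(42,94),(155,48),(268,350),(150,404)],86,100,200))
show('base',m([(235,65),(350,370),(175,440)],22,100,200))
show('mat',m([(441,53),(663,42),(718,418),(486,433)],3,370,160,4,405))
print('terminal',m([(355,370)],22),'relay',m([(362,178)],19))
show('meter',back('top0',[(250,258),(321,261),(319,297),(248,294)],36)[:,:2])
```

```text
carton mean [573.4  73.4] edges [57.3 56.2 56.8 56.2] ang [-93.9 176.8  86.1  -2.7]
[603.4 100.6 599.5  43.4 543.4  46.5 547.2 103.2]
cap [[564.5 -66.2]
 [565.4 -48.8]
 [563.5 -83.7]
 [582.8 -67.6]
 [546.4 -64.9]]
py mean [555.   64.8] edges [73.4 56.2 92.3] ang [-92.7  -2.5 124.8]
[538.6 114.5 535.2  41.2 591.3  38.8]
red [565.8 -64.2] 35.518967587324795
greenlid mean [643.8  51.1] edges [79.4 50.5 95.6] ang [-94.8 177.3  53.4]
[665.1 103.1 658.5  24.  608.   26.3]
bluelid mean [637.8 -85.8] edges [80.2 51.1 95.6] ang [-90.7 179.9  57. ]
[ 655.4  -32.3  654.5 -112.6  603.4 -112.5]
conn [[ 642.4  118.1]
 [ 630.3  -19.5]
 [ 637.1   19.4]
 [ 634.4 -120.5]]
tray mean [701.2   0.3] edges [280.9 280.9] ang [-92.9  87.1]
[ 708.2  140.6  694.1 -140. ]
trayfront mean [590.3   5.5] edges [278. 278.] ang [-92.4  87.6]
[ 596.   144.3  584.5 -133.4]
deck mean [483.4 307.4] edges [ 44.4 116.1  43.2 111.9] ang [ -66.9 -160.2  107.7   20.3]
[528.2 347.3 545.6 306.5 436.4 267.3 423.3 308.4]
guides mean [485.1 307.4] edges [ 48.8 135.8  50.1 137.3] ang [ -69.6 -159.   112.2   20.4]
[540.5 354.4 557.5 308.7 430.7 260.1 411.8 306.5]
base mean [465.5 284.6] edges [146.2  78.1 163.9] ang [-159.3  109.2   -7.8]
[565.2 294.5 428.4 242.8 402.8 316.6]
mat mean [ 527.3 -295.2] edges [128.1 216.5 127.1 218.2] ang [-90.1 180.   90.7   0.2]
[ 636.1 -231.   635.9 -359.1  419.4 -359.   417.9 -231.9]
terminal [[547.9  10.5]] relay [[637.5   2.7]]
meter mean [406.5  -1. ] edges [150.2  74.9 147.3  75. ] ang [-95.4 172.5  84.6  -5.3]
[450.8  69.6 436.6 -79.9 362.3 -70.1 376.1  76.5]
```

The sizes agree with the description: carton top 57 mm square, deck 116x44, mat 128x217, pads 140.5 mm apart. The can is the red/white cylinder on the red disc, and the green and blue lids are in the tray. I'll go for the can at (565,-66), with the fingers closing along the row (about 87°).

Request:
drive_tool --motion '[[[0,30,-42,0,0,0,0],[0,65,-90,0,0,0,2],[0,108,-150,0,0,0,4],[0,150,-210,0,0,0,6],[0,193,-270,0,0,0,8],[0,236,-330,0,0,0,10],[0,280,-390,0,0,0,11],[0,322,-450,0,0,0,11],[0,365,-510,0,0,0,11],[0,400,-558,0,0,0,11]]]' --squeeze 30

```text
time: 1.35
position: [491.9, 34.5, 231.1]
ee_rot: [-0.0, 0.029, 1.0, 0.0]
force: [-0.1, 0.4, -0.2]
finger_gap: 85.3
grasp_force: 0.0
```

Request:
drive_tool --motion '[[[0,20,-28,0,0,0,0],[0,29,-41,0,0,0,0],[0,29,-41,-15,0,0,0],[0,29,-41,-40,0,0,0],[0,29,-41,-55,0,0,0],[0,29,-41,-60,0,0,0],[0,29,-41,-60,0,0,0],[0,29,-41,-60,0,0,0],[0,29,-41,-60,0,0,0],[0,29,-41,-60,0,0,0]]]'

```text
time: 2.6
position: [520.5, -4.7, 171.7]
ee_rot: [0.0, 0.028, 1.0, -0.0]
force: [-1.6, -0.6, 0.9]
finger_gap: 85.3
grasp_force: 0.0
```

Run:
```python
from h import *
snap('wrist','w0'); snap('scene','s1');o=get_obs();print(o['position'],o['ee_rot'],o['q'],o['force'],o['finger_gap'])
print(proj('w0',[(564.5,-66.2,145),(573.4,73.4,113),(636.5,64.7,33),(629.4,-72.4,33)]))
```

```text
[520.33093511  -4.72000169 171.50329773] [ 1.84341320e-04  2.84625368e-02  9.99594842e-01 -4.93923563e-05] [-2.23628661e-01  2.54764501e-01  1.69406900e+00 -2.73471560e-05
  1.19237831e+00 -1.73748213e+00] [-0.12263557  0.35594911  0.23783494] 85.45921107305621
[[192.88745382 311.73885657]
 [386.96116302 286.47976852]
 [351.05301072 296.87934004]
 [224.51468968 297.40545629]]
```

View pics/w0.png

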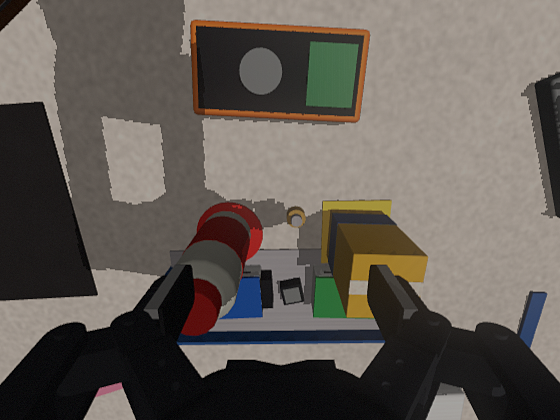

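The wrist view shows the TCP between the can cap (202,306) and the carton (380,270). The first call was speed-limited and fell short, so I'm still 45 mm/61 mm off the can. I'll compare wrist-based positions.

Run:
```python
from h import *
np.set_printoptions(precision=1,suppress=True)
print('pad y corners',proj('w0',[(538.6,114.5,3),(535.2,41.2,3)]), back('w0',[(391,200),(322,201)],3))
print('meter',proj('w0',[(450.8,69.6,36),(436.6,-79.9,36)]))
print('cap',back('w0',[(202,307)],145))
crop('w0',170,180,270,170,2.9,'c3')
```

```text
pad y corners [[392.6 200.1]
 [324.4 200.8]] [[538.4 112.8   3. ]
 [535.3  38.6   3. ]]
meter [[360.5 118.1]
 [190.6 111.4]]
cap [[561.2 -59.6 145. ]]
```

View pics/c3.png

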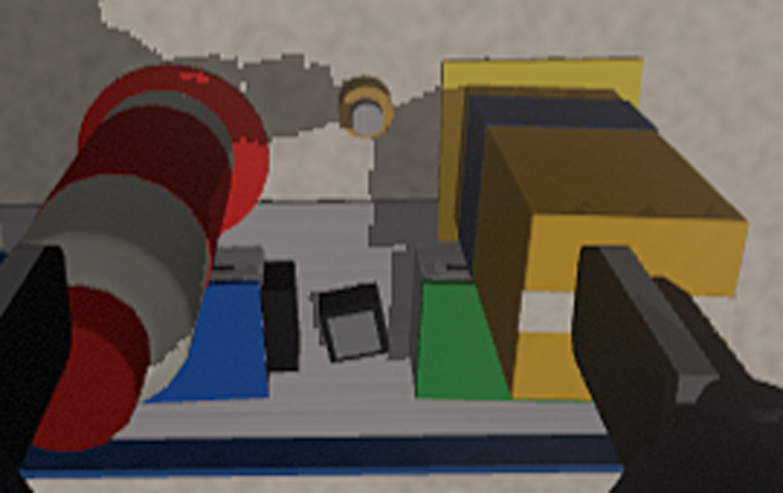

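Run:
```python
from h import *
np.set_printoptions(precision=1,suppress=True)
f=lambda x,y:((x+.5)/2.9-.5+170,(y+.5)/2.9-.5+180)
print('carton',back('w0',[f(531,214),f(747,221),f(513,398)],113))
print('cap pts',back('w0',[f(148,360),f(140,320),f(120,430),f(80,452),f(140,395)],145))
print('lids',back('w0',[f(268,281),f(268,397),f(418,283),f(416,397)],33))
print('conn end',back('w0',[f(298,262),f(298,370)],25))
```

```text
carton [[543.9  46.8 113. ]
 [549.  101.8 113. ]
 [599.4  42.8 113. ]]
cap pts [[559.4 -47.  145. ]
 [548.9 -47.6 145. ]
 [578.1 -55.8 145. ]
 [583.8 -66.  145. ]
 [568.7 -50.  145. ]]
lids [[606.2 -29.8  33. ]
 [656.3 -33.5  33. ]
 [610.1  24.9  33. ]
 [659.5  23.   33. ]]
conn end [[603.5 -18.8  25. ]
 [650.6 -21.9  25. ]]
```

Request:
drive_tool --motion '[[[0,20,-28,0,0,0,0],[0,44,-61,0,0,0,0],[0,44,-61,0,0,0,0],[0,44,-61,-20,0,0,0],[0,44,-61,-50,0,0,0],[0,44,-61,-75,0,0,0],[0,44,-61,-87,0,0,0],[0,44,-61,-87,0,0,0],[0,44,-61,-87,0,0,0],[0,44,-61,-87,0,0,0]]]'

```text
time: 3.95
position: [565.0, -65.8, 85.4]
ee_rot: [0.001, 0.028, 1.0, -0.0]
force: [-0.2, 0.6, -0.5]
finger_gap: 85.5
grasp_force: 0.0
```

Request:
drive_tool --motion '[[[0.3,0,0,0,0,0,0],[0.6,0,0,0,0,0,0],[1,0,0,0,0,0,0],[1,0,0,0,0,0,0],[1,0,0,0,0,0,0],[1,0,0,0,0,0,0],[1,0,0,0,0,0,0],[1,0,0,0,0,0,0],[1,0,0,0,0,0,0],[1,0,0,0,0,0,0]]]' --squeeze 30

```text
time: 5.2
position: [564.7, -66.0, 85.0]
ee_rot: [0.001, 0.028, 1.0, -0.0]
force: [-0.9, 0.4, 6.0]
finger_gap: 53.2
grasp_force: 31.6
```

Run:
```python
from h import *
snap('scene','s2');crop('s2',180,120,200,150,4,'c4')
```

```text
(no output)
```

View pics/c4.png

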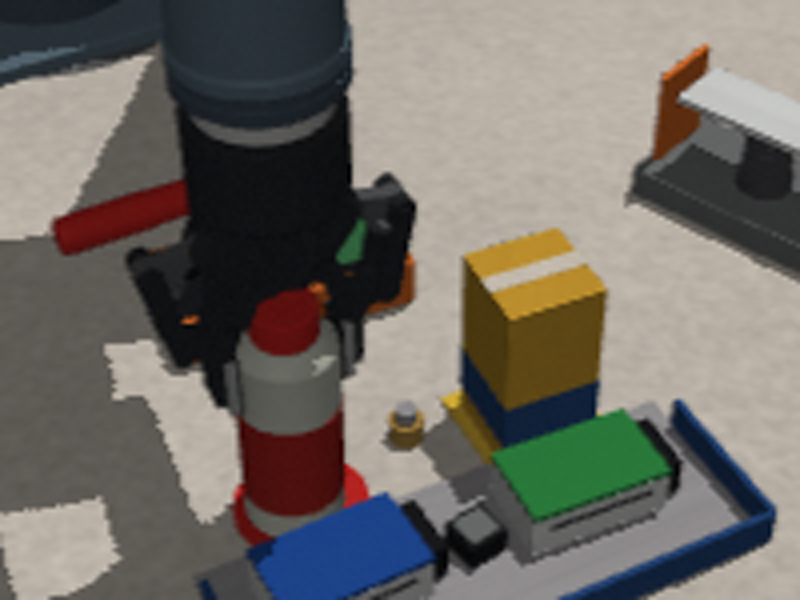

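The can is gripped on the wall under its shoulder (gap 53 mm) and stands upright on its pad. Next I carry it to the rear half of the mat.

Request:
drive_tool --motion '[[[1,0,0,15,0,0,0],[1,0,0,40,0,0,0],[1,2,-20,45,0,0,0],[1,5,-60,45,0,0,0],[1,8,-105,45,0,0,0],[1,11,-150,45,0,0,0],[1,14,-190,45,0,0,0],[1,16,-215,45,0,0,0],[1,17,-229,45,0,0,0],[1,17,-229,45,0,0,0]]]'

```text
time: 6.5
position: [581.0, -294.9, 128.9]
ee_rot: [-0.0, 0.029, 1.0, 0.0]
force: [-0.6, 0.6, -4.2]
finger_gap: 53.5
grasp_force: 32.8
```

Request:
drive_tool --motion '[[[1,0,0,0,0,0,0],[1,0,0,-15,0,0,0],[1,0,0,-30,0,0,0],[1,0,0,-38,0,0,0],[1,0,0,-42,0,0,0],[1,0,0,-44,0,0,0],[1,0,0,-44,0,0,0],[1,0,0,-44,0,0,0],[1,0,0,-44,0,0,0],[1,0,0,-44,0,0,0]]]'

```text
time: 7.75
position: [581.3, -294.7, 85.5]
ee_rot: [0.0, 0.028, 1.0, -0.0]
force: [-0.2, 0.1, -3.2]
finger_gap: 53.2
grasp_force: 32.8
```

Request:
drive_tool --motion '[[[1,0,0,-1,0,0,0],[1,0,0,-2,0,0,0],[1,0,0,-2,0,0,0],[0.5,0,0,-2,0,0,0],[0,0,0,-2,0,0,0],[0,0,0,-2,0,0,0],[0,0,0,-2,0,0,0],[0,0,0,20,0,0,0],[0,0,0,60,0,0,0],[0,0,0,100,0,0,0]]]'

```text
time: 9.0
position: [581.0, -294.5, 185.9]
ee_rot: [-0.0, 0.028, 1.0, 0.0]
force: [1.3, 0.3, -0.0]
finger_gap: 85.3
grasp_force: 0.0
```

Request:
drive_tool --motion '[[[0,0,0,0,0,0,0],[0,0,30,0,0,0,0],[0,0,90,0,0,0,0],[0,0,150,0,0,0,0],[0,-2,205,0,0,0,0],[0,-4,260,0,0,0,0],[0,-6,315,0,0,0,0],[0,-8,355,0,0,0,0],[0,-8,368,0,0,0,0],[0,-8,368,0,0,0,0]]]'

```text
time: 10.25
position: [573.0, 73.7, 184.6]
ee_rot: [-0.0, 0.028, 1.0, -0.0]
force: [-0.3, 1.1, 0.0]
finger_gap: 85.2
grasp_force: 0.0
```

Run:
```python
from h import *
snap('top','t3');o=get_obs();print(o['position'])
a=np.load('pics/t3.npz')['p']
cv2.imwrite('pics/c5.png',cv2.resize(a[130:290,200:460],None,fx=3,fy=3,interpolation=2))
print(proj('t3',[(581.3,-294.7,145)]))
```

```text
[573.16071621  72.68818689 184.74148985]
[[430.10196986 174.2231614 ]]
```

View pics/c5.png

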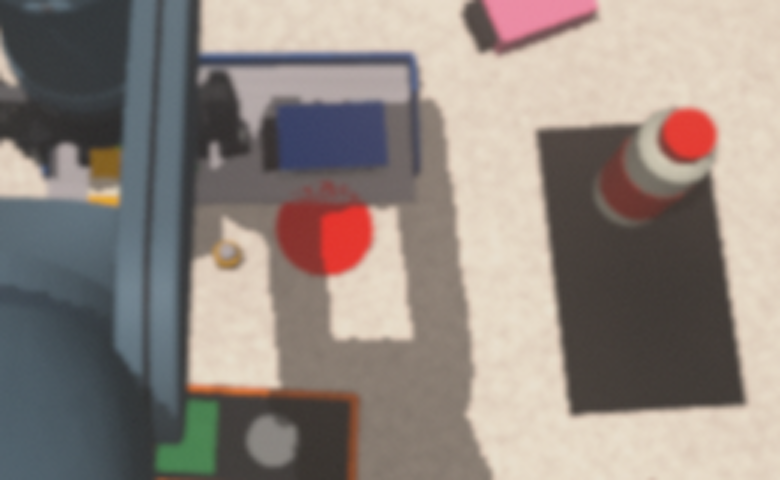

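The can stands at (581,-295) on the mat, its cap seen where predicted, at (430,174). Now the carton.

Request:
drive_tool --motion '[[[0,0,0,-20,0,0,0],[0,0,0,-60,0,0,0],[0,0,0,-95,0,0,0],[0,0,0,-108,0,0,0],[0,0,0,-108,0,0,0],[1,0,0,-108,0,0,0],[1,0,0,-108,0,0,0],[1,0,0,-108,0,0,0],[1,0,0,-108,0,0,0],[1,0,0,-108,0,0,0]]]'

```text
time: 11.55
position: [574.6, 73.1, 79.1]
ee_rot: [0.002, 0.028, 1.0, -0.0]
force: [-0.5, -2.1, 6.4]
finger_gap: 55.4
grasp_force: 33.0
```

Request:
drive_tool --motion '[[[1,0,0,0,0,0,0],[1,0,0,15,0,0,0],[1,0,0,40,0,0,0],[1,-5,-20,55,0,0,0],[1,-15,-60,55,0,0,0],[1,-28,-105,55,0,0,0],[1,-40,-150,55,0,0,0],[1,-53,-195,55,0,0,0],[1,-65,-240,55,0,0,0],[1,-78,-285,55,0,0,0]]]'

```text
time: 12.8
position: [493.8, -213.5, 132.6]
ee_rot: [-0.0, 0.029, 1.0, -0.0]
force: [0.2, -0.1, -3.5]
finger_gap: 55.9
grasp_force: 32.8
```

Request:
drive_tool --motion '[[[1,-12,-40,0,0,0,0],[1,-20,-70,0,0,0,0],[1,-24,-83,0,0,0,0],[1,-24,-83,-10,0,0,0],[1,-24,-83,-30,0,0,0],[1,-24,-83,-45,0,0,0],[1,-24,-83,-52,0,0,0],[1,-24,-83,-54,0,0,0],[1,-24,-83,-54,0,0,0],[1,-24,-83,-54,0,0,0]]]'

```text
time: 14.05
position: [471.2, -293.6, 79.0]
ee_rot: [-0.0, 0.028, 1.0, 0.0]
force: [-3.0, 4.0, 6.1]
finger_gap: 55.9
grasp_force: 32.2
```

Request:
drive_tool --motion '[[[1,0,0,-1,0,0,0],[0.5,0,0,-1,0,0,0],[0,0,0,-1,0,0,0],[0,0,0,-1,0,0,0],[0,0,0,-1,0,0,0],[0,0,0,20,0,0,0],[0,0,0,60,0,0,0],[0,0,0,105,0,0,0],[0,0,40,110,0,0,-5],[0,0,90,110,0,0,-10]]]'

```text
time: 15.3
position: [471.9, -205.0, 189.2]
ee_rot: [0.001, 0.118, 0.993, -0.001]
force: [1.2, 0.4, -0.7]
finger_gap: 85.4
grasp_force: 0.0
```

Request:
drive_tool --motion '[[[0,10,40,0,0,0,-9],[0,20,80,0,0,0,-18],[0,30,120,0,0,0,-27],[0,45,160,0,0,0,-36],[0.2,60,200,0,0,0,-45],[0.2,75,230,0,0,0,-54],[0.2,90,250,0,0,0,-63],[0.2,100,260,0,0,0,-72],[0.2,100,270,0,0,0,-80],[0.2,100,274,0,0,0,-82]]]'

```text
time: 16.55
position: [571.4, 70.0, 187.9]
ee_rot: [-0.0, 0.739, 0.673, -0.0]
force: [0.8, -0.1, -0.6]
finger_gap: 68.6
grasp_force: 0.0
```

Run:
```python
from h import *
np.set_printoptions(precision=3,suppress=True)
snap('wrist','w4');snap('top','t4');o=get_obs();print(o['position'],o['ee_rot'],o['q'],o['finger_gap'])
a=np.load('pics/w4.npz')['p'];b=np.load('pics/t4.npz')['p']
z=np.zeros((560,800,3),np.uint8);z[:420,:560]=a;z[280:,320:]=cv2.resize(b[130:270,345:465],None,fx=2,fy=2)[:280,:].repeat(2,1)[:, :480]
cv2.imwrite('pics/v4.png',a)
```

```text
[571.273  69.796 188.021] [-0.     0.739  0.674 -0.   ] [-0.072  0.336  1.537  0.     1.269  0.019] 68.26176919577476
```

View pics/v4.png

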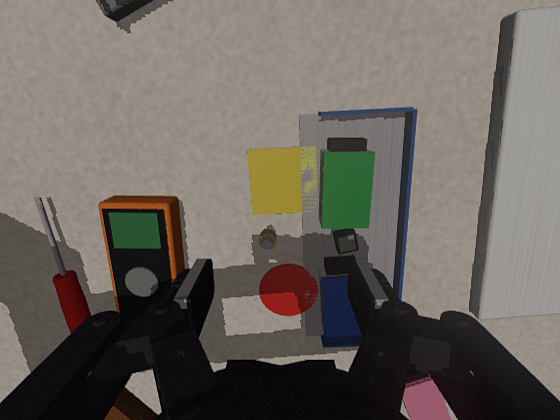

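The green unit and both pads are unobstructed: green lid corners are at (321,153), (374,151), (369,229) and (321,226), its connector at (347,144), the yellow pad at (275,181) and the red pad at (289,289).

Run:
```python
from h import *
np.set_printoptions(precision=1,suppress=True)
a=np.load('pics/w4.npz')['p'].astype(int);hsv=cv2.cvtColor(a.astype(np.uint8),cv2.COLOR_BGR2HSV)
def seg(f,h0,h1,x0,y0,x1,y1,s=120,v=40,ww=0):
    p=np.load(f'pics/{f}.npz')['p'];H=cv2.cvtColor(p,cv2.COLOR_BGR2HSV)
    m=((H[...,0]>=h0)&(H[...,0]<=h1)&(H[...,1]>s)&(H[...,2]>v)).astype(np.uint8);k=np.zeros_like(m);k[y0:y1,x0:x1]=m[y0:y1,x0:x1]
    c=max(cv2.findContours(k,0,2)[0],key=cv2.contourArea);return c.reshape(-1,2)
g=seg('w4',50,75,310,140,380,235)
G=back('w4',g,33)[:,:2].astype(np.float32);print('green lid',cv2.minAreaRect(G),G.min(0),G.max(0))
y=seg('w4',20,35,240,140,320,220)
Y=back('w4',y,3)[:,:2].astype(np.float32);print('ypad',cv2.minAreaRect(Y))
for lo,hi in((0,6),(170,180)):
    try:
        r=seg('w4',lo,hi,250,255,325,320);R=back('w4',r,3)[:,:2].astype(np.float32);print('red',cv2.minEnclosingCircle(R),cv2.contourArea(R.reshape(-1,1,2)))
    except Exception as e:print(e)
b=seg('t3',105,130,285,160,335,190,s=100);B=back('t3',b,33)[:,:2].astype(np.float32);print('blue lid',cv2.minAreaRect(B))
r=seg('t3',0,6,285,185,330,230);R=back('t3',r,3)[:,:2].astype(np.float32);print('red t3',cv2.minEnclosingCircle(R))
c=seg('t4',0,6,410,155,450,200);C=back('t4',c,145)[:,:2].astype(np.float32);print('cap',cv2.minEnclosingCircle(C))
c=seg('t4',15,35,370,180,460,280);C=back('t4',c,113)[:,:2].astype(np.float32);print('carton',cv2.minAreaRect(C))
print(back('w4',[(328,139),(366,138)],25))
```

```text
green lid ((638.3564453125, 64.34063720703125), (79.9020767211914, 49.715782165527344), 85.3656997680664) [611.2  23.5] [666.  105.5]
ypad ((566.4255981445312, 74.67515563964844), (73.83528900146484, 59.07337188720703), 87.53233337402344)
red ((567.9710693359375, -64.89904022216797), 37.167381286621094) 4132.156544231984
red ((593.0316772460938, -82.9334487915039), 9.999999747378752e-05) 0.0
blue lid ((629.9979858398438, -58.185665130615234), (46.651100158691406, 42.23353576660156), 86.47362518310547)
red t3 ((566.7124633789062, -63.215824127197266), 36.00345230102539)
cap ((580.5712890625, -292.5544128417969), 18.734630584716797)
carton ((468.332763671875, -282.7671813964844), (73.27227020263672, 65.90301513671875), 86.96902465820312)
[[622.8 117.8  25. ]
 [660.4 115.2  25. ]]
```

Request:
drive_tool --motion '[[[0.2,30,0,0,0,0,0],[0.2,66,0,-20,0,0,0],[0.2,66,0,-60,0,0,0],[0.2,66,0,-100,0,0,0],[0.2,66,0,-140,0,0,0],[0.2,66,0,-165,0,0,0],[0.2,66,0,-175,0,0,0],[0.2,66,0,-178,0,0,0],[0.2,66,0,-179,0,0,0],[0.2,66,0,-179,0,0,0]]]'

```text
time: 17.9
position: [638.1, 69.3, 10.5]
ee_rot: [0.001, 0.739, 0.674, 0.001]
force: [0.4, 0.3, 0.1]
finger_gap: 68.4
grasp_force: 0.0
```

Request:
drive_tool --motion '[[[0.25,0,0,-1,0,0,0],[0.3,0,0,-1,0,0,0],[0.35,0,0,-1,0,0,0],[0.4,0,0,-1,0,0,0],[0.5,0,0,-1,0,0,0],[1,0,0,-1,0,0,0],[1,0,0,-1,0,0,0],[1,0,0,-1,0,0,0],[1,0,0,-1,0,0,0],[1,0,0,-1,0,0,0]]]'

```text
time: 19.15
position: [637.9, 69.3, 8.8]
ee_rot: [0.0, 0.739, 0.674, 0.0]
force: [2.7, 0.9, 5.0]
finger_gap: 49.4
grasp_force: 33.3
```

Run:
```python
from h import *
snap('scene','s5');print(get_obs()['position']);snap('top','t5')
a=np.load('pics/s5.npz')['p'];b=np.load('pics/t5.npz')['p']
z=np.zeros((560,800,3),np.uint8);z[:480,:]=cv2.resize(a[170:320,90:390],(800,400),interpolation=2)[:0].shape and np.pad(cv2.resize(a[150:330,90:390],(800,480),interpolation=2),((0,0),(0,0),(0,0)))
cv2.imwrite('pics/v5.png',z[:480])
```

```text
[637.82851075  69.34107172   8.77962148]
```

View pics/v5.png

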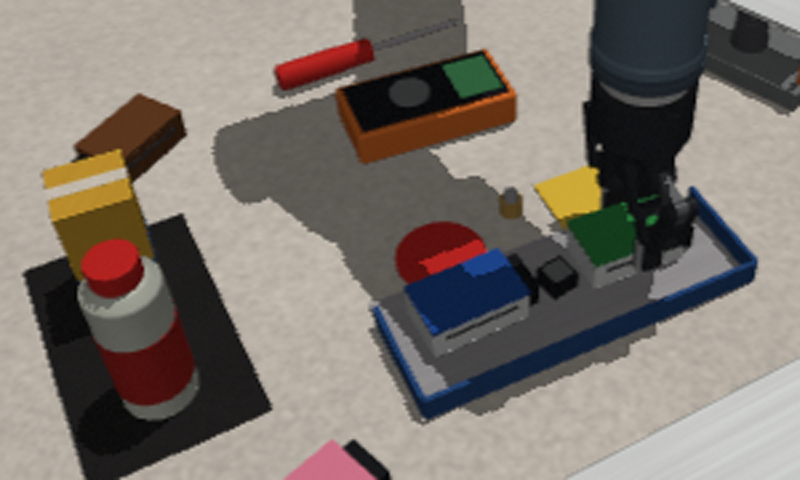

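Both the can and the carton stand upright on the mat, and the green unit is gripped across its width (gap 49.4). Next I carry it to the deck at (484.5,307), axis 20.4°.

Request:
drive_tool --motion '[[[1,0,0,10,0,0,0],[1,0,0,35,0,0,0],[1,0,0,75,0,0,0],[1,-10,15,110,0,0,-5],[1,-30,45,120,0,0,-13],[1,-55,85,120,0,0,-22],[1,-80,125,120,0,0,-31],[1,-105,165,120,0,0,-40],[1,-130,203,120,0,0,-49],[1,-148,230,120,0,0,-57]]]'

```text
time: 20.5
position: [486.4, 300.5, 127.5]
ee_rot: [0.0, 0.971, 0.238, -0.002]
force: [0.6, 0.2, -2.6]
finger_gap: 49.7
grasp_force: 32.4
```

Request:
drive_tool --motion '[[[1,-5,7,0,0,0,-6],[1,-5,7,0,0,0,-7],[1,-5,7,0,0,0,-7],[1,-5,7,0,0,0,-7],[1,-5,7,0,0,0,-7],[1,-5,7,0,0,0,-7],[1,-5,7,0,0,0,-7],[1,-5,7,0,0,0,-7],[1,-5,7,0,0,0,-7],[1,-5,7,0,0,0,-7]]]'

```text
time: 21.75
position: [484.2, 306.4, 128.3]
ee_rot: [-0.0, 0.984, 0.18, -0.0]
force: [0.1, -0.3, -3.1]
finger_gap: 49.4
grasp_force: 32.4
```

Run:
```python
from h import *
np.set_printoptions(precision=3,suppress=True)
snap('wrist','w6');o=get_obs();p=o['position'];r=o['ee_rot'];print(p,r,2*np.degrees(np.arctan2(r[2],r[1]))-90)
snap('top','t6')
cv2.imwrite('pics/v6.png',np.vstack([np.load('pics/w6.npz')['p'][:,:]]))
```

```text
[484.229 306.396 128.319] [0.    0.984 0.18  0.   ] -69.24819566038292
```

View pics/v6.png

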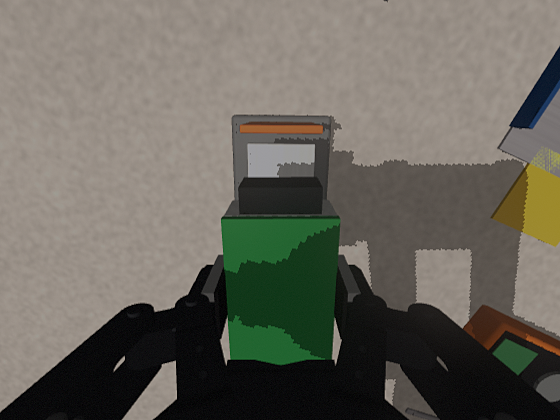

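The view shows the green unit aligned with the deck: the far orange guide is centred at (282,128) and the lid end runs from (222,218) to (340,218).

Run:
```python
from h import *
np.set_printoptions(precision=1,suppress=True)
x=np.array([np.cos(np.radians(20.75)),np.sin(np.radians(20.75))])
zl=128.3-5.8+30
L=back('w6',[(222,218),(340,218)],zl)[:,:2];print(L,'unit origin',L.mean(0)-x*34, 'axis',np.degrees(np.arctan2(*(L[0]-L[1])[::-1]))-90)
C=back('w6',[(240,179),(322,179)],zl-3)[:,:2];print('conn end origin',C.mean(0)-x*46)
G=back('w6',[(241,126),(323,126)],86)[:,:2];print('guide top',G,G.mean(0)-x*66)
D=back('w6',[(248,143),(315,143)],75)[:,:2];print('deck end',D,D.mean(0)-x*58)
```

```text
[[508.9 341.4]
 [526.3 295.2]] unit origin [485.8 306.3] axis 20.7542574333105
conn end origin [489.5 307.7]
guide top [[541.4 352.6]
 [558.6 307.1]] [488.3 306.4]
deck end [[532.1 346.2]
 [547.3 306.1]] [485.4 305.6]
```

Request:
drive_tool --motion '[[[1,0,0,-10,0,0,0],[1,0,0,-25,0,0,0],[1,0,0,-38,0,0,0],[1,0,0,-45,0,0,0],[1,0,0,-49,0,0,0],[1,0,0,-53,0,0,0],[1,0,0,-56,0,0,0],[1,0,0,-58,0,0,0],[1,0,0,-60,0,0,0],[1,0,0,-60,0,0,0]]]'

```text
time: 23.1
position: [484.4, 306.5, 68.4]
ee_rot: [-0.0, 0.984, 0.18, 0.0]
force: [0.2, 0.6, -0.5]
finger_gap: 49.4
grasp_force: 32.7
```

Request:
drive_tool --motion '[[[1,0,0,0,0,0,0],[1,0,0,0,0,0,0],[0.4,0,0,0,0,0,0],[0.3,0,0,0,0,0,0],[0.2,0,0,0,0,0,0],[0.1,0,0,0,0,0,0],[0.1,0,0,0,0,0,0],[0.1,0,0,15,0,0,0],[0.1,0,0,45,0,0,0],[0.1,0,0,85,0,0,0]]]'

```text
time: 24.35
position: [483.8, 306.2, 154.4]
ee_rot: [0.0, 0.984, 0.18, -0.001]
force: [0.2, 0.7, 0.4]
finger_gap: 76.9
grasp_force: 0.0
```

Run:
```python
from h import *
snap('wrist','w7');print(get_obs()['position'])
```

```text
[486.95244315 307.54704043 160.92582565]
```

View pics/w7.png

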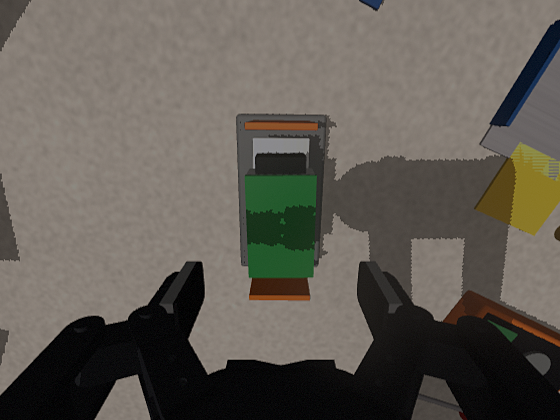

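The green unit lies on the deck between the guides (lid (246,176) to (313,276)). Going back for the blue unit, hovering first to measure it.

Request:
drive_tool --motion '[[[0.2,5,-20,20,0,0,5],[0.2,15,-60,30,0,0,13],[0.2,25,-100,30,0,0,21],[0.2,35,-140,30,0,0,29],[0.2,45,-180,30,0,0,37],[0.2,55,-220,30,0,0,45],[0.2,65,-260,30,0,0,53],[0.2,75,-300,30,0,0,61],[0.2,85,-335,30,0,0,66],[0.2,88,-350,30,0,0,66]]]'

```text
time: 25.65
position: [572.9, -45.5, 184.2]
ee_rot: [0.001, 0.728, 0.686, 0.0]
force: [0.8, 0.4, 0.6]
finger_gap: 68.2
grasp_force: 0.0
```

Request:
drive_tool --motion '[[[0.2,0,-10,0,0,0,0],[0.2,0,-22,0,0,0,0],[0.2,0,-22,0,0,0,0],[0.2,0,-22,0,0,0,0],[0.2,0,-22,0,0,0,0],[0.2,0,-22,0,0,0,0],[0.2,0,-22,0,0,0,0],[0.2,0,-22,0,0,0,0],[0.2,0,-22,0,0,0,0],[0.2,0,-22,0,0,0,0]]]'

```text
time: 26.9
position: [572.3, -65.7, 183.3]
ee_rot: [-0.0, 0.727, 0.687, -0.0]
force: [0.1, -0.2, 0.1]
finger_gap: 68.8
grasp_force: 0.0
```

Run:
```python
from h import *
np.set_printoptions(precision=1,suppress=True)
snap('wrist','w8');snap('top','t8')
o=get_obs();r=o['ee_rot'];print(o['position'],2*np.degrees(np.arctan2(r[2],r[1]))-90,o['finger_gap'])
def rect(f,pts,z):
    P=back(f,pts,z)[:,:2].astype(np.float32);print(P.ravel(),cv2.minAreaRect(P))
p=np.load('pics/w8.npz')['p'];H=cv2.cvtColor(p,cv2.COLOR_BGR2HSV)
m=((H[...,0]>105)&(H[...,0]<130)&(H[...,1]>120)&(H[...,2]>40)).astype(np.uint8);m[:,390:]=0
for c in cv2.findContours(m,0,2)[0]:
    if cv2.contourArea(c)>600: print('blue lid',cv2.contourArea(c),cv2.boundingRect(c)); rect('w8',c.reshape(-1,2),33)
print('t3 blue');rect('t3',[(200+x/3,130+y/3) for x,y in[(277,108),(385,101),(387,164),(280,168)]],33)
p=np.load('pics/t8.npz')['p'];H=cv2.cvtColor(p,cv2.COLOR_BGR2HSV)
m=((H[...,0]>45)&(H[...,0]<80)&(H[...,1]>100)).astype(np.uint8);m[:,:100]=0;m[:,190:]=0
c=max(cv2.findContours(m,0,2)[0],key=cv2.contourArea);print('green on deck');rect('t8',c.reshape(-1,2),92)
crop('t8',100,200,80,95,6,'c9')
```

```text
[572.2 -65.7 183.3] -3.2610067882916525 68.34583648141896
blue lid 3642.5 (315, 157, 51, 79)
[ 640.2  -33.1  639.3  -34.   634.4  -33.8  633.5  -34.7  632.5  -34.6
  631.5  -33.6  624.8  -33.2  623.8  -34.1  622.8  -34.1  621.8  -33.
  620.9  -34.   615.1  -33.6  614.1  -34.5  613.1  -33.5  612.1  -33.5
  611.2  -34.4  610.2  -33.3  609.2  -34.3  607.3  -34.1  606.5  -68.3
  607.5  -69.4  606.6 -113.   609.8 -113.2  610.8 -112.1  625.5 -112.9
  626.6 -111.9  635.  -112.3  636.  -113.5  637.1 -112.5  647.6 -113.1
  648.6 -112.   650.7 -112.1  651.8 -113.3  652.8 -112.2  655.9 -112.4
  655.2  -87.   656.2  -86.   655.4  -57.7  656.4  -56.8  655.7  -34.
  643.1  -33.3  642.2  -34.2  641.2  -34.1] ((631.4013671875, -73.288818359375), (80.45069885253906, 49.78165054321289), 89.66323852539062)
t3 blue
[ 652.6  -32.5  653.8 -113.3  604.7 -110.8  605.8  -31.8] ((629.7859497070312, -72.56752014160156), (80.78842163085938, 49.14263916015625), 89.23430633544922)
green on deck
[522.7 304.9 518.8 308.9 519.  312.9 517.  314.9 517.1 316.9 515.2 318.9
 515.3 320.9 513.3 322.8 513.5 326.9 511.6 328.
[... 270 characters left out ...]
450.2 318.7 448.1 316.7 446.1 316.6 444.  314.6
 440.  314.4 438.  312.4 437.8 308.4 439.6 306.5 439.4 302.6 441.3 300.6
 441.2 298.7 443.1 296.7 442.9 292.8 444.8 290.8 444.7 288.8 446.5 286.9
 446.4 284.9 448.3 283.  448.2 281.  450.1 279.  449.9 275.1 451.8 273.1
 451.7 271.1 455.7 271.2 457.8 273.2 461.8 273.3 464.  275.4 468.  275.4
 470.1 277.5 472.1 277.5 474.3 279.6 478.3 279.7 480.4 281.7 484.5 281.8
 486.7 283.9 488.7 283.9 490.8 286.  494.9 286.1 497.1 288.1 501.2 288.2
 503.4 290.3 505.4 290.3 507.6 292.4 511.7 292.5 513.9 294.6 516.  294.6
 518.1 296.7 520.2 296.8 522.4 298.8] ((480.32220458984375, 305.28228759765625), (78.89215087890625, 46.847042083740234), 21.028581619262695)
```

View pics/w8.png

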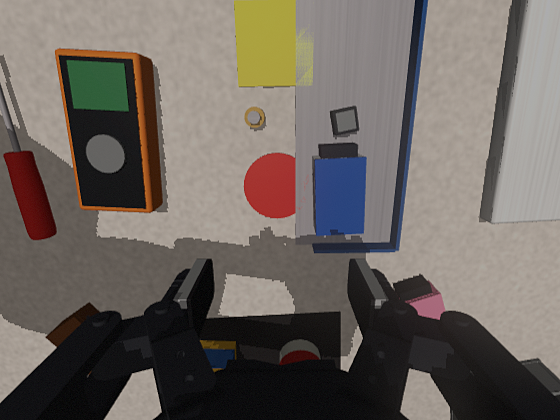

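The blue unit is fully clear at (339,194). Its lid centre works out at (630.5,-73), yaw 89.5°, so its origin is about (630.5,-67). Gripping it now.

Request:
drive_tool --motion '[[[0.2,30,-1,0,0,0,1],[0.2,58,-2,-20,0,0,3],[0.2,58,-2,-60,0,0,3],[0.2,58,-2,-100,0,0,3],[0.2,58,-2,-140,0,0,3],[0.2,58,-2,-163,0,0,3],[0.2,58,-2,-172,0,0,3],[0.2,58,-2,-174,0,0,3],[0.2,58,-2,-175,0,0,3],[0.2,58,-2,-175,0,0,3]]]'

```text
time: 28.25
position: [631.0, -67.8, 9.5]
ee_rot: [0.001, 0.709, 0.706, 0.0]
force: [0.2, -1.6, 0.1]
finger_gap: 68.2
grasp_force: 0.0
```

Request:
drive_tool --motion '[[[0.25,0,0,0,0,0,0],[0.3,0,0,0,0,0,0],[0.35,0,0,0,0,0,0],[0.4,0,0,0,0,0,0],[0.5,0,0,0,0,0,0],[1,0,0,0,0,0,0],[1,0,0,0,0,0,0],[1,0,0,0,0,0,0],[1,0,0,0,0,0,0],[1,0,0,0,0,0,0]]]'

```text
time: 29.5
position: [630.7, -67.8, 8.7]
ee_rot: [0.0, 0.709, 0.706, 0.0]
force: [1.1, 0.5, 5.5]
finger_gap: 49.7
grasp_force: 33.4
```

Request:
drive_tool --motion '[[[1,0,0,10,0,0,0],[1,0,0,35,0,0,0],[1,0,0,75,0,0,0],[1,-5,20,115,0,0,-6],[1,-20,60,135,0,0,-14],[1,-35,105,140,0,0,-23],[1,-50,150,140,0,0,-32],[1,-65,195,140,0,0,-41],[1,-80,240,140,0,0,-50],[1,-95,285,140,0,0,-58]]]'

```text
time: 30.75
position: [533.4, 218.4, 147.7]
ee_rot: [0.0, 0.963, 0.271, -0.001]
force: [0.1, -0.1, -1.7]
finger_gap: 49.5
grasp_force: 32.6
```

Run:
```python
from h import *
o=get_obs();r=o['ee_rot'];print(o['position'],2*np.degrees(np.arctan2(r[2],r[1]))-90,o['finger_gap'],o['force'])
```

```text
[533.42447689 218.38591503 147.70972996] -58.53594433761913 49.51759992662246 [ 0.14317242 -0.06849643 -1.71442145]
```

Request:
drive_tool --motion '[[[1,-15,28,0,0,0,-4],[1,-33,60,0,0,0,-8],[1,-45,82,0,0,0,-11],[1,-49,88,0,0,0,-11],[1,-49,88,0,0,0,-11],[1,-49,88,0,0,0,-11],[1,-49,88,0,0,0,-11],[1,-49,88,0,0,0,-11],[1,-49,88,0,0,0,-11],[1,-49,88,0,0,0,-11]]]'

```text
time: 32.0
position: [486.3, 305.3, 148.3]
ee_rot: [0.0, 0.984, 0.18, -0.0]
force: [0.4, -0.3, -3.0]
finger_gap: 49.3
grasp_force: 32.5
```

Run:
```python
from h import *
o=get_obs();r=o['ee_rot'];print(o['position'],2*np.degrees(np.arctan2(r[2],r[1]))-90,o['finger_gap'],o['force'])
snap('wrist','w9')
```

```text
[486.30879207 305.26155423 148.3238986 ] -69.26319081906539 49.26981487116079 [ 0.39409418 -0.33195019 -3.04228597]
```

View pics/w9.png

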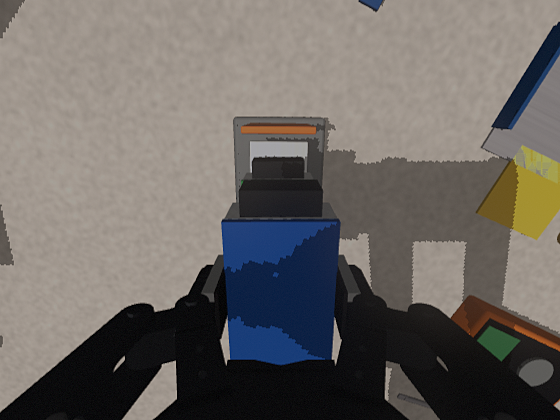

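The blue unit is held in line, its connector pointing the same way as the green one's. I'll correct by 2 mm and lower it.

Request:
drive_tool --motion '[[[1,-2,1,-10,0,0,0],[1,-2,1,-25,0,0,0],[1,-2,1,-38,0,0,0],[1,-2,1,-45,0,0,0],[1,-2,1,-49,0,0,0],[1,-2,1,-53,0,0,0],[1,-2,1,-57,0,0,0],[1,-2,1,-60,0,0,0],[1,-2,1,-63,0,0,0],[1,-2,1,-65,0,0,0]]]'

```text
time: 33.3
position: [484.5, 306.5, 83.4]
ee_rot: [-0.0, 0.984, 0.18, 0.0]
force: [0.4, -0.6, 0.3]
finger_gap: 49.6
grasp_force: 32.8
```

Request:
drive_tool --motion '[[[1,0,0,0,0,0,0],[1,0,0,0,0,0,0],[1,0,0,0,0,0,0],[0.4,0,0,0,0,0,0],[0.3,0,0,0,0,0,0],[0.2,0,0,0,0,0,0],[0.1,0,0,0,0,0,0],[0.1,0,0,0,0,0,0],[0.1,0,0,0,0,0,0],[0.1,0,0,0,0,0,0]]]'

```text
time: 34.55
position: [484.2, 306.4, 83.3]
ee_rot: [-0.0, 0.984, 0.18, -0.0]
force: [-0.1, -0.3, 0.1]
finger_gap: 76.6
grasp_force: 0.0
```

Request:
drive_tool --motion '[[[0.1,0,0,15,0,0,0],[0.1,0,0,45,0,0,0],[0.1,0,0,80,0,0,0],[0,0,0,110,0,0,0],[0,0,-20,120,0,0,5],[0,0,-60,120,0,0,14],[0,0,-110,120,0,0,23],[0,0,-160,120,0,0,32],[0,0,-210,120,0,0,41],[0,0,-250,120,0,0,50]]]'

```text
time: 35.8
position: [484.3, 54.5, 204.6]
ee_rot: [0.001, 0.814, 0.581, 0.001]
force: [0.2, -0.3, -0.1]
finger_gap: 85.7
grasp_force: 0.0
```

Run:
```python
from h import *
np.set_printoptions(precision=1,suppress=True)
snap('top','t10')
o=get_obs();r=o['ee_rot'];print(o['position'],2*np.degrees(np.arctan2(r[2],r[1]))-90,o['finger_gap'])
p=np.load('pics/t10.npz')['p'];H=cv2.cvtColor(p,cv2.COLOR_BGR2HSV)
def col(n,h0,h1,x0,y0,x1,y1,z,s=100,v=40):
    m=((H[...,0]>=h0)&(H[...,0]<=h1)&(H[...,1]>s)&(H[...,2]>v)).astype(np.uint8);k=np.zeros_like(m);k[y0:y1,x0:x1]=m[y0:y1,x0:x1]
    cs=cv2.findContours(k,0,2)[0]
    if not cs: print(n,'none');return
    c=max(cs,key=cv2.contourArea).reshape(-1,2);P=back('t10',c,z)[:,:2].astype(np.float32);print(n,len(c),cv2.minAreaRect(P),cv2.minEnclosingCircle(P),cv2.boundingRect(c))
col('blue',105,130,100,200,180,290,107)
col('green',45,80,100,200,180,290,77)
col('cap',0,6,410,150,460,200,145)
col('carton top',18,35,360,200,470,290,113,s=100,v=110)
```

```text
[484.6  50.7 204.6] -18.55901025875653 85.02245295790725
blue 58 ((488.6273498535156, 324.70257568359375), (35.867862701416016, 79.01215362548828), 76.435791015625) ((484.77490234375, 308.7348327636719), 39.51127243041992) (111, 223, 21, 40)
green none
cap 24 ((580.9366455078125, -292.4222412109375), (36.174957275390625, 34.98688888549805), 86.94371795654297) ((580.8113403320312, -291.72802734375), 19.563419342041016) (420, 166, 19, 18)
carton top 17 ((453.00872802734375, -288.6459045410156), (57.180633544921875, 24.823692321777344), 84.31974029541016) ((453.6707763671875, -288.5130310058594), 30.137191772460938) (416, 235, 30, 14)
```

Run:
```python
from h import *
np.set_printoptions(precision=1,suppress=True)
snap('top','t11');snap('scene','s11')
a=np.radians(20.8);x=np.array([np.cos(a),np.sin(a)]);y=np.array([-x[1],x[0]]);o=np.array([485.9,307.4])
for f in('t11','s11'):
    p=np.load(f'pics/{f}.npz')['p'];H=cv2.cvtColor(p,cv2.COLOR_BGR2HSV)
    q=proj(f,[[*(o+i*x+j*y),107] for i,j in((-46,-25),(34,-25),(34,25),(-46,25))]);print(f,'exp',q.ravel())
    x0,y0=q.min(0).astype(int)-12;x1,y1=q.max(0).astype(int)+12
    m=((H[...,0]>100)&(H[...,0]<132)&(H[...,1]>90)&(H[...,2]>25)).astype(np.uint8);k=np.zeros_like(m);k[y0:y1,x0:x1]=m[y0:y1,x0:x1]
    c=max(cv2.findContours(k,0,2)[0],key=cv2.contourArea);P=back(f,c.reshape(-1,2),107)[:,:2].astype(np.float32)
    print(cv2.boundingRect(c),cv2.contourArea(c),cv2.minAreaRect(P)[0:3])
    for j in(-20,-10,0,10,20): print([H[tuple(np.round(proj(f,[[*(o+i*x+j*y),107]])[0][::-1]).astype(int))].tolist() for i in(-42,-20,0,20,30)])
```

```text
t11 exp [146.5 257.8 133.  221.3 109.2 231.2 122.3 268.2]
(111, 223, 23, 44) 497.5 ((484.3425598144531, 322.93206787109375), (41.676177978515625, 86.61510467529297), 77.59783935546875)
[[101, 45, 108], [103, 38, 93], [103, 44, 110], [110, 100, 127], [112, 147, 142]]
[[101, 47, 109], [103, 46, 106], [101, 48, 111], [111, 156, 152], [111, 150, 148]]
[[105, 26, 78], [103, 44, 110], [111, 157, 153], [112, 152, 154], [112, 147, 149]]
[[101, 44, 111], [111, 148, 150], [111, 154, 154], [112, 151, 154], [112, 145, 149]]
[[107, 71, 119], [112, 151, 155], [111, 151, 154], [112, 148, 155], [113, 122, 155]]
s11 exp [354.7 135.4 383.7 147.5 394.3 138.2 365.7 126.8]
(354, 127, 39, 21) 380.5 ((477.930908203125, 303.1268005371094), (82.4013900756836, 53.645896911621094), 20.82084083557129)
[[110, 206, 124], [109, 205, 123], [110, 204, 124], [109, 208, 124], [109, 208, 92]]
[[109, 206, 124], [110, 204, 124], [110, 206, 124], [109, 208, 124], [110, 197, 101]]
[[109, 208, 124], [109, 208, 124], [110, 204, 125], [109, 206, 124], [109, 209, 67]]
[[109, 210, 124], [109, 206, 125], [109, 206, 124], [110, 206, 124], [109, 203, 84]]
[[110, 204, 125], [110, 204, 125], [109, 204, 124], [109, 204, 125], [110, 65, 86]]
```

The blue unit's lid sits where expected at the sunken height (z≈107). Now the carton goes back: turning to the earlier grasp yaw above it.

Request:
drive_tool --motion '[[[0,0,-35,0,0,0,10],[0,0,-70,0,0,0,20],[0,0,-105,0,0,0,30],[0,0,-140,0,0,0,40],[0,-2,-175,0,0,0,50],[0,-5,-210,0,0,0,60],[0,-8,-245,0,0,0,70],[0,-10,-280,0,0,0,80],[0,-12,-310,0,0,0,90],[0,-12,-330,0,0,0,100]]]'

```text
time: 37.2
position: [473.0, -273.9, 203.9]
ee_rot: [0.0, 0.079, 0.997, -0.0]
force: [1.3, 0.0, 0.5]
finger_gap: 85.0
grasp_force: 0.0
```

Run:
```python
from h import *
np.set_printoptions(precision=1,suppress=True)
o=get_obs();r=o['ee_rot'];print(o['position'],2*np.degrees(np.arctan2(r[2],r[1]))-90,o['finger_gap'])
```

```text
[ 473.  -273.9  203.9] 80.96202568443098 85.041376148568
```

Request:
drive_tool --motion '[[[0,-2,-20,0,0,0,6],[0,-2,-20,0,0,0,6],[0,-2,-20,-20,0,0,6],[0,-2,-20,-60,0,0,6],[0,-2,-20,-100,0,0,6],[0,-2,-20,-120,0,0,6],[0,-2,-20,-125,0,0,6],[0,-2,-20,-125,0,0,6],[0,-2,-20,-125,0,0,6],[0,-2,-20,-125,0,0,6]]]'

```text
time: 38.45
position: [470.8, -294.0, 79.4]
ee_rot: [0.001, 0.029, 1.0, -0.001]
force: [0.0, 0.2, -0.2]
finger_gap: 85.5
grasp_force: 0.0
```

Request:
drive_tool --motion '[[[0.3,0,0,0,0,0,0],[0.6,0,0,0,0,0,0],[1,0,0,0,0,0,0],[1,0,0,0,0,0,0],[1,0,0,0,0,0,0],[1,0,0,0,0,0,0],[1,0,0,0,0,0,0],[1,0,0,0,0,0,0],[1,0,0,0,0,0,0],[1,0,0,0,0,0,0]]]'

```text
time: 39.7
position: [470.4, -293.9, 78.8]
ee_rot: [0.0, 0.028, 1.0, -0.0]
force: [-0.4, 0.3, 5.3]
finger_gap: 55.8
grasp_force: 33.1
```

Request:
drive_tool --motion '[[[1,0,0,15,0,0,0],[1,0,5,45,0,0,0],[1,0,30,60,0,0,0],[1,6,75,60,0,0,0],[1,20,120,60,0,0,0],[1,35,165,60,0,0,0],[1,50,210,60,0,0,0],[1,65,255,60,0,0,0],[1,80,300,60,0,0,0],[1,93,340,60,0,0,0]]]'

```text
time: 40.95
position: [562.2, 49.5, 138.1]
ee_rot: [-0.001, 0.028, 1.0, 0.0]
force: [0.0, -0.6, -2.8]
finger_gap: 55.8
grasp_force: 32.9
```

Request:
drive_tool --motion '[[[1,7,20,0,0,0,0],[1,10,29,0,0,0,0],[1,10,29,0,0,0,0],[1,10,29,-15,0,0,0],[1,10,29,-35,0,0,0],[1,10,29,-48,0,0,0],[1,10,29,-55,0,0,0],[1,10,29,-58,0,0,0],[1,10,29,-58,0,0,0],[1,10,29,-58,0,0,0]]]'

```text
time: 42.2
position: [573.7, 75.4, 80.9]
ee_rot: [0.001, 0.028, 1.0, -0.0]
force: [-0.6, 0.3, -3.0]
finger_gap: 55.8
grasp_force: 33.0
```

Lower the last 2.5 mm, release, rise, and return to the can.

Request:
drive_tool --motion '[[[1,0,0,-1,0,0,0],[1,0,0,-2,0,0,0],[1,0,0,-2.5,0,0,0],[1,0,0,-2.5,0,0,0],[0.5,0,0,-2.5,0,0,0],[0,0,0,-2.5,0,0,0],[0,0,0,-2.5,0,0,0],[0,0,0,-2.5,0,0,0],[0,0,0,25,0,0,0],[0,0,0,65,0,0,0]]]'

```text
time: 43.45
position: [572.2, 75.4, 144.6]
ee_rot: [-0.002, 0.028, 1.0, 0.0]
force: [0.6, 0.6, -0.2]
finger_gap: 85.2
grasp_force: 0.0
```

Request:
drive_tool --motion '[[[0,0,0,35,0,0,0],[0,0,-30,45,0,0,0],[0,0,-85,45,0,0,0],[0,2,-140,45,0,0,0],[0,3,-195,45,0,0,0],[0,4,-250,45,0,0,0],[0,5,-300,45,0,0,0],[0,6,-345,45,0,0,0],[0,7,-369,45,0,0,0],[0,7,-369,45,0,0,0]]]'

```text
time: 44.7
position: [580.0, -294.8, 189.8]
ee_rot: [-0.0, 0.029, 1.0, 0.0]
force: [-0.5, 1.1, -0.2]
finger_gap: 85.3
grasp_force: 0.0
```

Run:
```python
from h import *
np.set_printoptions(precision=1,suppress=True)
snap('top','t12');p=np.load('pics/t12.npz')['p'];H=cv2.cvtColor(p,cv2.COLOR_BGR2HSV)
o=get_obs();r=o['ee_rot'];print(o['position'],2*np.degrees(np.arctan2(r[2],r[1]))-90,o['finger_gap'])
def col(n,h0,h1,x0,y0,x1,y1,z,s=100,v=40):
    m=((H[...,0]>=h0)&(H[...,0]<=h1)&(H[...,1]>s)&(H[...,2]>v)).astype(np.uint8);m=cv2.morphologyEx(m,3,np.ones((9,9)));k=np.zeros_like(m);k[y0:y1,x0:x1]=m[y0:y1,x0:x1]
    c=max(cv2.findContours(k,0,2)[0],key=cv2.contourArea).reshape(-1,2);P=back('t12',c,z)[:,:2].astype(np.float32);print(n,cv2.minAreaRect(P),cv2.boundingRect(c))
col('blue',105,130,100,200,180,290,107)
col('carton',12,35,220,170,275,240,113,v=120)
q=proj('t12',[(574+i,75.2+j,113) for i,j in((28,28),(28,-28),(-28,-28),(-28,28))]);print('exp carton px',q.ravel())
```

```text
[ 580.1 -293.2  189.9] 86.6970403643565 85.01580806440974
blue ((479.4579162597656, 305.05023193359375), (79.80595397949219, 48.07469940185547), 20.732833862304688) (111, 223, 35, 45)
carton ((556.8536376953125, 70.9535903930664), (68.36343383789062, 89.57975769042969), 87.48658752441406) (228, 179, 35, 44)
exp carton px [228.3 179.5 255.9 178.1 257.  204.8 229.  206.2]
```

The blue unit is square on the green one (lid centre within 1 mm) and the carton is on its pad. Now the can.

Request:
drive_tool --motion '[[[0,1,0,0,0,0,0],[0,1,0,-20,0,0,0],[0,1,0,-60,0,0,0],[0,1,0,-95,0,0,0],[0,1,0,-105,0,0,0],[0,1,0,-105,0,0,0],[0,1,0,-105,0,0,0],[0.5,1,0,-105,0,0,0],[1,1,0,-105,0,0,0],[1,1,0,-105,0,0,0]]]'

```text
time: 46.0
position: [581.9, -294.4, 86.7]
ee_rot: [0.001, 0.029, 1.0, -0.001]
force: [-0.7, -0.0, 5.9]
finger_gap: 53.0
grasp_force: 31.5
```

Request:
drive_tool --motion '[[[1,0,0,0,0,0,0],[1,0,0,0,0,0,0],[1,0,0,0,0,0,0],[1,0,0,0,0,0,0],[1,0,0,0,0,0,0],[1,0,0,0,0,0,0],[1,0,0,0,0,0,0],[1,0,0,0,0,0,0],[1,0,0,0,0,0,0],[1,0,0,0,0,0,0]]]'

```text
time: 47.25
position: [581.9, -294.5, 86.7]
ee_rot: [0.001, 0.029, 1.0, -0.001]
force: [-0.5, -1.7, 6.8]
finger_gap: 53.4
grasp_force: 31.5
```

Request:
drive_tool --motion '[[[1,0,0,15,0,0,0],[1,0,0,40,0,0,0],[1,-1,20,45,0,0,0],[1,-4,60,45,0,0,0],[1,-7,105,45,0,0,0],[1,-10,150,45,0,0,0],[1,-12,190,45,0,0,0],[1,-14,216,45,0,0,0],[1,-15,230,45,0,0,0],[1,-15,230,45,0,0,0]]]'

```text
time: 48.5
position: [565.7, -62.4, 130.0]
ee_rot: [-0.0, 0.027, 1.0, 0.0]
force: [0.6, -0.4, -3.4]
finger_gap: 53.5
grasp_force: 32.7
```

Request:
drive_tool --motion '[[[1,0,0,0,0,0,0],[1,0,0,-15,0,0,0],[1,0,0,-30,0,0,0],[1,0,0,-38,0,0,0],[1,0,0,-42,0,0,0],[1,0,0,-44,0,0,0],[1,0,0,-44,0,0,0],[1,0,0,-44,0,0,0],[1,0,0,-44,0,0,0],[1,0,0,-44,0,0,0]]]'

```text
time: 49.75
position: [566.6, -63.8, 86.7]
ee_rot: [0.001, 0.028, 1.0, -0.0]
force: [0.3, -1.1, 0.8]
finger_gap: 53.3
grasp_force: 33.0
```

Request:
drive_tool --motion '[[[1,0,0,-1,0,0,0],[1,0,0,-1,0,0,0],[0.5,0,0,-1,0,0,0],[0,0,0,-1,0,0,0],[0,0,0,-1,0,0,0],[0,0,0,-1,0,0,0],[0,0,0,-1,0,0,0],[0,0,0,20,0,0,0],[0,0,0,60,0,0,0],[0,0,0,100,0,0,0]]]'

```text
time: 51.0
position: [565.9, -63.5, 187.0]
ee_rot: [-0.001, 0.028, 1.0, 0.0]
force: [0.1, -0.3, -0.2]
finger_gap: 85.6
grasp_force: 0.0
```

Request:
drive_tool --motion '[[[0,0,0,10,0,0,0],[0,0,-30,20,0,0,0],[0,0,-70,20,0,0,0],[0,-20,-110,20,0,0,0],[0,-40,-150,20,0,0,0],[0,-60,-190,20,0,0,0],[0,-70,-210,20,0,0,0],[0,-70,-210,20,0,0,0],[0,-70,-210,20,0,0,0],[0,-70,-210,20,0,0,0]]]'

```text
time: 52.25
position: [496.6, -272.5, 206.0]
ee_rot: [-0.0, 0.028, 1.0, 0.0]
force: [0.1, 0.1, -0.8]
finger_gap: 85.3
grasp_force: 0.0
```

Run:
```python
from h import *
np.set_printoptions(precision=1,suppress=True)
snap('top','t13');p=np.load('pics/t13.npz')['p'];H=cv2.cvtColor(p,cv2.COLOR_BGR2HSV)
print(get_obs()['position'])
def col(n,f,h0,h1,x0,y0,x1,y1,z,s=100,v=40):
    m=((H[...,0]>=h0)&(H[...,0]<=h1)&(H[...,1]>s)&(H[...,2]>v)).astype(np.uint8);m=cv2.morphologyEx(m,3,np.ones((5,5)));k=np.zeros_like(m);k[y0:y1,x0:x1]=m[y0:y1,x0:x1]
    c=max(cv2.findContours(k,0,2)[0],key=cv2.contourArea).reshape(-1,2);P=back('t13',c,z)[:,:2].astype(np.float32);print(n,f(P),cv2.boundingRect(c))
col('blue',cv2.minAreaRect,105,130,100,200,180,290,107)
col('cap',cv2.minEnclosingCircle,0,6,295,170,335,199,145,s=150,v=120)
col('cart+pad',cv2.minAreaRect,12,35,220,170,275,240,113,v=120)
print('exp cap px',proj('t13',[(567,-64.3,145),(567,-46.3,145),(585,-64.3,145)]).ravel())
w=p[170:235,220:340];v0=np.load('pics/top0.npz')['p'][170:235,220:340];print('diff to start',cv2.absdiff(w,v0).mean())
```

```text
[ 496.7 -272.6  206.1]
blue ((479.4579162597656, 305.05023193359375), (79.80595397949219, 48.07469940185547), 20.732833862304688) (111, 223, 35, 45)
cap ((566.217529296875, -63.60676956176758), 17.04442024230957) (305, 180, 17, 17)
cart+pad ((539.8012084960938, 71.70183563232422), (68.82954406738281, 55.60900115966797), 86.97101593017578) (228, 195, 35, 28)
exp cap px [313.1 187.2 303.9 187.7 312.4 178.4]
diff to start 23.90923076923077
```

```bash
python3 -c "
from rig import sign_off
print(sign_off())"
```

```text
the job is handed in; nothing more can be done
None
```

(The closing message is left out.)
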